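Clamp a switch body in the one-hand bar clamp

TASK

Slide the orange switch body that lies at the mouth of the bar clamp's jaws home into the clamp, until its end meets the bar. Then squeeze the clamp's trigger against its handle with about 16 N again and again, letting it spring back in between, until the body is held so firmly that the trigger stalls part-way and a further squeeze no longer brings the jaw forward, and let go. Never squeeze with more than 25 N, which would crush the thin moulding, and leave the spare body, the hex key and the marker where they lie.

Things in the scene. Friction and masses are not known exactly. Their poses are not given: they have to be found in the camera images.
- clamp: One-hand bar clamp lying flat, screwed to a plywood board (236 x 330 x 10 mm) fixed on the bench. Origin: under the board, below the bar's centre line; z up, board top z = 0.010, nothing above z = 0.052. Steel bar along y; both jaws reach to +x (up to 0.066), handle and trigger to -x. The black head with moving jaw, handle and trigger slides on the bar, towards +y only.
- bar_stop (a point): Point on the bar's edge (jaw side, 6 mm above the board) that the body's inner end meets when home: clamp (0.010, 0.0525, 0.016). The bar is 10 mm thick, top at z = 0.020; its edge runs along clamp y.
- fixed_jaw (a point): Centre of the fixed jaw's smooth plastic face: clamp (0.041, 0.075, 0.0245). The face looks to clamp -y, x 0.016 to 0.066, height z 0.012 to 0.036; the black block behind it reaches to y = 0.111, z = 0.048.
- switch_body: Orange moulded switch body, 41 wide, 69 long, 27 mm high, about 35 g, loose on the board at the mouth of the jaws. Origin: centre of its underside. Length along its y; both ends are flat noses 10 mm wide at y = +-0.0343; flat sides at x = +-0.0205. Starts within 0.4 rad of lying along clamp x. Home: origin at clamp x = 0.0443. The moving jaw later pushes it to the fixed jaw and squares it.
- jaw_pad: Plastic-faced pressure pad of the moving jaw (42 x 9 x 22 mm). Origin: centre of its face, which looks to clamp +y (clamp x = 0.044, z = 0.0235); axes as the clamp's. Starts 59 to 81 mm from the fixed jaw's face. It is sprung: it sinks up to 13 mm into the jaw, at 4 N per mm, so the clamped body stays under load.
- squeeze_point (a point): Rides on the head, midway over handle and trigger at rest, where to squeeze: clamp x = -0.075, z = 0.029; axes as the clamp's. Both are bars along x (clamp x -0.115 to -0.045, z 0.017 to 0.041). From this point: handle from y = -0.029 to -0.007, trigger +0.017 to +0.029. So 58 mm over both at rest, 36 mm fully squeezed. A horn ends the trigger at clamp x = -0.110.
- trigger (a joint): 0 at rest, 0.235 rad fully squeezed to the handle (22 mm at squeeze_point); springs back alone (2 to 4 N). A full squeeze moves the head 6 mm nearer the fixed jaw; pawls hold it in steps of 3 mm; let it spring fully back to catch new teeth. The jaw presses with about 1.5 times the squeeze. On a body held fast 16 N stall it, twice alike, near 0.07 to 0.14 rad (45 to 51 mm left over both).
- spare_body: A second switch body of the same shape, loose on the board behind the moving jaw (clamp y about -0.13); not to be moved. Origin: centre of its underside.
- hex_key: Black hex key (64 x 22 x 5 mm), loose on the board near its front left corner; not to be moved. Origin: centre of its underside.
- marker: Black marker pen (138 x 14 x 12 mm), lying on the bench to the right of the board; not to be moved. Origin: centre of its underside.
Things that resemble listed ones, but are neither listed nor needed, are in the scene too. What is shaped like the switch_body but blue or pink is not meant.

How it is judged:
On the way, in this order (a step that is already met when the one before it is completed fails the run):
1. the switch body is pushed home: its inner end is within 5 mm of the bar, in the jaws (x of switch_body in the frame of clamp below 0.0493 m and y of switch_body in the frame of clamp above 0 m), for 0.2 s.
2. the trigger is squeezed while the jaw pad presses the body with more than 14 N (contact force between jaw_pad and switch_body above 14 N and value of joint trigger above 0.02 rad), for 0.1 s.
At the end, for the whole second after the job is handed in: The switch body lies flat and square in the jaws, inner end within 9 mm of the bar, pressed by the jaw pad and against the clamp with more than 11 N (never above 50 N); the trigger has sprung back; spare body, hex key and marker within 30 mm of where they lay (contact force between each of jaw_pad, clamp and switch_body above 11 N and x of switch_body in the frame of clamp below 0.053 m and angle between the y axis of switch_body and the x axis of clamp, either way round below 0.12 rad and angle between switch_body's own z axis and vertical below 0.12 rad and value of joint trigger below 0.03 rad and linear speed of switch_body below 0.01 m/s); the robot touches nothing.
It fails at once if the jaw pad crushes the switch body (more than 50 N) (contact force between jaw_pad and switch_body above 50 N).
It fails at once if the spare body, the hex key or the marker is moved by more than 30 mm (distance of any of spare_body, hex_key, marker from where it was at the start of the episode above 0.03 m).
It also fails if it takes over 72 s, if anything falls off the work surface, if the arm or the gripper's body presses on something with over 40 N, if the wrist force passes 120 N, or if a joint passes its speed limit or range.

ROBOT

A 6-joint arm with a two-finger parallel gripper is mounted at the origin on a cart in front of the work surface, level with it; the furniture and walls round the work are solid. World frame = base frame: x ahead of the robot, y to its left, z up, the work surface at z = 0. Lengths are in m, angles in rad, forces in N, time in s.
With the tool pointing down it reaches from about 0.25 to 0.775 m from the base axis. Payload 4 kg.
Tool frame: the origin (TCP) lies midway between the tips of the shut fingers; the grasp point (between the pads) lies 19 mm behind it; z points along the fingers, y is the line along which they close (so a half turn about z gives the same grasp; the last joint's range is limited). The gripper opens to 94 mm and grips with 3 to 60 N. Pads are 16 mm wide; open, the fingers measure 119 mm over their backs; the gripper's body (75 mm by 177 mm) begins 78 mm behind the grasp point.
Start: joints at [-1.361, 0.087, 1.371, -0, 1.684, -0.103], TCP at [0.169, -0.523, 0.206] pointing down, gripper open.
Joint ranges: [-3.1, 3.1], [-0.76, 2.03], [0.27, 2.55], [-1.08, 4.22], [0.17, 2.65], [-2.57, 2.57]. Speed limits (rad/s): [2.79, 2.79, 3.14, 3.14, 3.14, 3.14].

INTERFACE

Orientations are given as [roll, pitch, yaw] about the fixed x, y, z axes, in that order (R = Rz(yaw) Ry(pitch) Rx(roll)).
In Python, from bench import robot gives the robot as it stands.
- The arm moves only by the tool servo_tool, never from a script. Its argument "moves" is a list of rows, each a list of 5 numbers: the shift along the tool's x, y, z in units of 25 mm (1.0 is 25 mm), then the turn about the tool's z in units of 6 degrees (1.0 is 6 degrees), then the closure, from 0 (fully open) to 1 (shut). In form: [[dx, dy, dz, yaw, gripper], ...]. A call has 1 to 10 rows; each row is the pose to reach, as a shift and turn from the pose commanded when the call began, along the tool's axes at that moment; what a row does not reach only later rows make up. A row lasts 1/12 s, in which the tool goes at most 41.7 mm and 7.16 degrees, less where a joint would pass 70% of its speed; a pose out of reach is approached as far as the arm can. A call with a gripper value outside its range is refused whole. The fingers move at their own pace and stop on an object; the grip force is fixed at half the most. Time passes only in rows, so rows that repeat a pose let the fingers close. It gives the time, the measured TCP pose, the force, the opening and the grip force at its end, in the units of the state.
- robot.get_obs(): the state, without advancing time (a new reading comes with each control period).
- robot.snapshot(name): name is "scene" or "side" or "wrist"; returns a dict with "image" (420x560x3 uint8, blue, green, red), "fx", "fy", "cx", "cy" (pixels), "eye" and "orientation" of the camera in the world; the wrist camera has in their place "T_tool_cam" (4x4, takes a point from camera to tool coordinates, whose origin is the TCP and whose axes are the flange's). Camera axes: x right, y down, z forward; pixel columns grow to the right and rows downward; lengths in m; the calibration is good to about 2 mm. A picture is of the moment at which its call begins: read the wrist's pose just before it. There is no depth.
- robot.close_job(): hands the job in; it is judged then, once.
The state is a dict: "time": time; "joint_positions": joint angles; "qvel": joint speeds; "joint_torque": joint torques, N m; "tool_pos": TCP position; "ee_rot": TCP orientation; "wrist_force": force on the tool from outside, world axes, zero at the start; "wrist_torque": the same for the moment, N m; "width": finger opening in m; "finger_force": force on a finger pad.
Only numpy, scipy, OpenCV 4.12 (cv2) and the standard library are available. Lean on these libraries where they do the work, as an engineer would, in place of code of your own. Each camera call takes 0.05 s, during which the arm holds its last target. There are 200 camera calls.

## Working session

There is one attempt and no reset: what is moved stays moved. The work goes in short steps, Python scripts to look and compute and a tool call to move; the robot and the scene stay as the last step left them, time stands still between calls to the robot, and variables do not carry over. Pictures are saved under pics/ and viewed, at most 10 in all, crops included, and the job is handed in when it is done.

Besides the shell and the picture viewer there is one more tool, called after "Call:" in YAML: its name, and indented under it one key for each argument. servo_tool: Moves the arm, as the interface text tells. Its arguments: {"type":"object","properties":{"moves":{"type":"array"}},"required":["moves"]}

```bash
mkdir -p pics; ls
cat > h.py <<'E'
import numpy as np, cv2
from bench import robot
from scipy.spatial.transform import Rotation as R
def snap(n,save=None):
    o=robot.get_obs(); s=robot.snapshot(n); im=np.array(s["image"])
    if save: cv2.imwrite("pics/"+save,im)
    if n=="wrist":
        T=np.eye(4); r=np.array(o["ee_rot"]); T[:3,:3]=R.from_euler("xyz",r).as_matrix() if r.size==3 else r.reshape(3,3)
        T[:3,3]=o["tool_pos"]; T=T@np.array(s["T_tool_cam"])
        s["eye"],s["Rm"]=T[:3,3],T[:3,:3]
    else:
        q=np.array(s["orientation"]); s["eye"]=np.array(s["eye"])
        s["Rm"]=R.from_euler("xyz",q).as_matrix() if q.size==3 else q.reshape(3,3)
    s["im"]=im; return s
def ray(s,px):
    px=np.atleast_2d(px).astype(float)
    d=np.c_[(px[:,0]-s["cx"])/s["fx"],(px[:,1]-s["cy"])/s["fy"],np.ones(len(px))]
    return d@s["Rm"].T
def onz(s,px,z):
    d=ray(s,px); return s["eye"]+d*((z-s["eye"][2])/d[:,2])[:,None]
def proj(s,P):
    p=(np.atleast_2d(P)-s["eye"])@s["Rm"]
    return np.c_[p[:,0]/p[:,2]*s["fx"]+s["cx"],p[:,1]/p[:,2]*s["fy"]+s["cy"]]
def tri(s1,p1,s2,p2):
    a,b=ray(s1,p1)[0],ray(s2,p2)[0]
    t=np.linalg.lstsq(np.c_[a,-b],s2["eye"]-s1["eye"],rcond=None)[0]
    A=s1["eye"]+a*t[0];B=s2["eye"]+b*t[1]; return (A+B)/2,np.linalg.norm(A-B)
E
python3 - <<'E'
from h import *
print(robot.get_obs())
a=snap("scene"); b=snap("side")
for s in(a,b): print(s["orientation"],s["eye"],s["fx"],s["cx"],s["cy"])
cv2.imwrite("pics/scene.png",cv2.resize(a["im"],(800,600)));cv2.imwrite("pics/side.png",cv2.resize(b["im"],(800,600)))
E
```

```text
pics
{'time': 0.0, 'joint_positions': array([-1.36111125e+00,  8.79321280e-02,  1.37223295e+00,  8.30637121e-06,
        1.68362379e+00, -1.03121351e-01]), 'qvel': array([ 0.00058717, -0.00053305, -0.00146639, -0.00149043,  0.00117762,
       -0.00039082]), 'joint_torque': array([-3.37675829e-04, -3.40174198e+01, -3.02436054e+01,  7.16576516e-02,
        3.27017403e-02, -1.73045414e-04]), 'tool_pos': array([ 0.16912288, -0.52277022,  0.20432751]), 'ee_rot': array([-3.13940895e+00, -2.34287102e-04,  3.12807101e-01]), 'wrist_force': array([0.83799094, 0.24369784, 0.33583861]), 'wrist_torque': array([ 0.0299639 , -0.02207448,  0.00072119]), 'finger_force': 0.0, 'width': 0.09386197578400775}
[-2.2389334   0.01653044 -2.55382247] [0.02447366 0.73617509 0.83085966] 458.022746568211 283.21717666645515 210.21325587010548
[-2.32686071  0.02040519 -0.28930161] [ 0.30327522 -0.9026219   0.86402086] 452.4903349680704 274.0561329216276 208.24866932784448
```

View pics/scene.png

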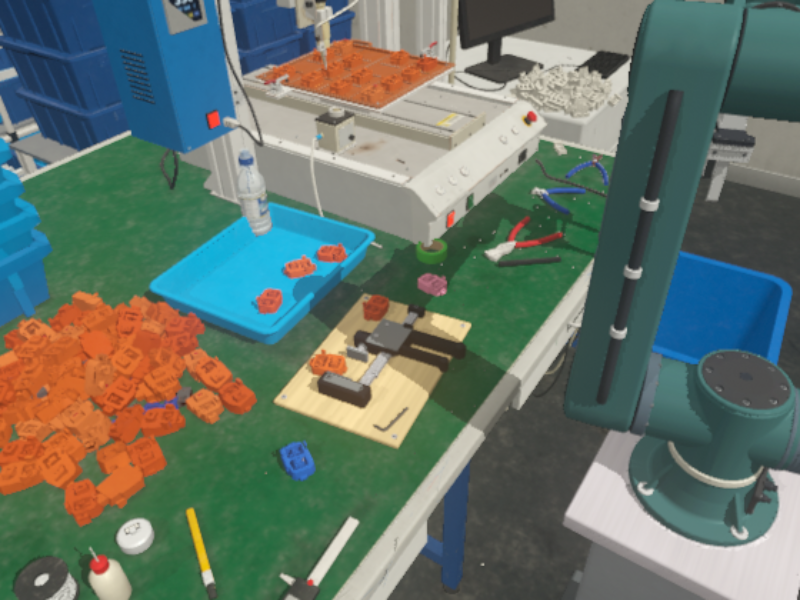

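View pics/side.png

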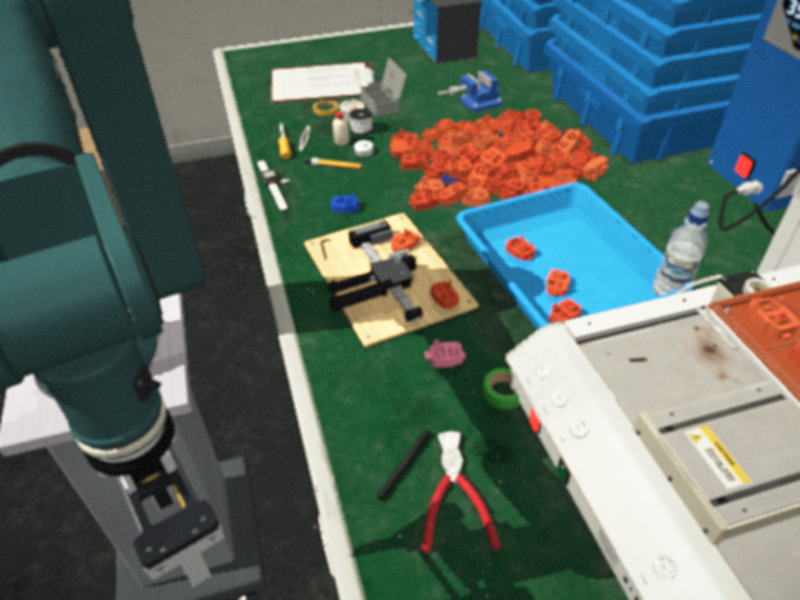

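The scene view shows the board centred near (375,368), the orange body at (327,363), the spare at (376,307), and the handle and trigger bars at (435,348). The side view has the body at (404,240) and the spare at (445,294). The hex key is near the fixed-jaw end. Next I fit the board from both views.

```bash
cat > m.py <<'E'
from h import *
def board(s,c):
    hsv=cv2.cvtColor(s["im"],cv2.COLOR_BGR2HSV)
    m=cv2.inRange(hsv,(12,40,110),(30,170,255))
    m=cv2.morphologyEx(m,cv2.MORPH_CLOSE,np.ones((5,5)))
    cs,_=cv2.findContours(m,cv2.RETR_EXTERNAL,cv2.CHAIN_APPROX_NONE)
    cs=[k for k in cs if cv2.contourArea(k)>300 and np.linalg.norm(k.mean(0)[0]-c)<60]
    p=np.vstack(cs)[:,0]; h=cv2.convexHull(p)[:,0]
    w=onz(s,h,0.010)[:,:2]
    return cv2.minAreaRect((w*1000).astype(np.float32))
def oranges(s,c,r):
    hsv=cv2.cvtColor(s["im"],cv2.COLOR_BGR2HSV)
    m=cv2.inRange(hsv,(0,150,90),(13,255,255))
    cs,_=cv2.findContours(m,cv2.RETR_EXTERNAL,cv2.CHAIN_APPROX_NONE)
    return [k[:,0] for k in cs if cv2.contourArea(k)>60 and np.linalg.norm(k.mean(0)[0]-c)<r]
E
python3 - <<'E'
from m import *
a=snap("scene"); b=snap("side")
for s,c in((a,(262,258)),(b,(273,195))):
    r=board(s,c); print(r, cv2.boxPoints(r).round().tolist())
    for k in oranges(s,c,70):
        w=onz(s,cv2.convexHull(k)[:,0],0.028)[:,:2]*1000
        print(k.mean(0),cv2.minAreaRect(w.astype(np.float32)))
E
```

```text
((556.7045288085938, 49.80891418457031), (239.99046325683594, 336.29400634765625), 8.379511833190918) [[413.0, 199.0], [462.0, -134.0], [700.0, -99.0], [651.0, 234.0]]
[229.08571429 254.15714286] ((617.6624145507812, 116.03378295898438), (63.201114654541016, 62.5567626953125), 38.52787780761719)
[262.43137255 215.09803922] ((637.1771240234375, -54.521575927734375), (47.96007537841797, 71.8534164428711), 34.87672424316406)
((556.1035766601562, 47.44721984863281), (242.1714324951172, 339.22308349609375), 8.304859161376953) [[412.0, 198.0], [461.0, -138.0], [700.0, -103.0], [651.0, 233.0]]
[311.09259259 205.62962963] ((637.5737915039062, -69.52531433105469), (74.44047546386719, 46.46836471557617), 89.8028335571289)
[282.84 168.08] ((612.511474609375, 108.92564392089844), (66.50694274902344, 55.09536361694336), 32.769405364990234)
```

Call:
servo_tool:
  moves:
    - [1.3,-1,-1,0.1,0]
    - [2.6,-2,-2,0.3,0]
    - [3.9,-3,-3,0.5,0]
    - [5.2,-4,-4,0.7,0]
    - [6.5,-5,-4.8,0.9,0]
    - [7.8,-6,-4.8,1.1,0]
    - [9.1,-7,-4.8,1.3,0]
    - [10.4,-8,-4.8,1.5,0]
    - [11.7,-9,-4.8,1.6,0]
    - [13,-10,-4.8,1.6,0]

```text
time: 1.03
tool_pos: [0.3888, -0.203, 0.3257]
ee_rot: [3.141, -0.001, 0.144]
wrist_force: [-0.3, -0.5, 0.2]
width: 0.094
finger_force: 0.0
```

```bash
cat >> h.py <<'E'
def go(P,yaw=None):
    o=robot.get_obs(); M=R.from_euler("xyz",o["ee_rot"])
    d=M.inv().apply(np.array(P)-o["tool_pos"])/.025
    t=None if yaw is None else np.degrees((o["ee_rot"][2]-yaw+np.pi)%(2*np.pi)-np.pi)/6
    print("go",d.round(2),t,"t",o["time"])
E
python3 - <<'E'
from h import *
print(robot.get_obs()["tool_pos"],robot.get_obs()["ee_rot"]); go((.56,.04,.33),.146)
print(robot.snapshot("wrist")["T_tool_cam"])
E
```

```text
[ 0.38883779 -0.2030384   0.32569612] [ 3.14077395e+00 -7.21654036e-04  1.44467827e-01]
go [ 8.17 -8.63 -0.17] -0.014631170504420995 t 1.0333
[[ 7.70487503e-04 -9.68354392e-01 -2.49577998e-01  7.13199546e-02]
 [ 9.99999251e-01  9.83516186e-04 -7.28851475e-04  2.54500142e-05]
 [ 9.51250528e-04 -2.49577250e-01  9.68354425e-01 -1.78860640e-01]
 [ 0.00000000e+00  0.00000000e+00  0.00000000e+00  1.00000000e+00]]
```

Call:
servo_tool:
  moves:
    - [1.1,-1,0,0,0]
    - [2.2,-2,0,0,0]
    - [3.3,-3,0,0,0]
    - [4.4,-4,0,0,0]
    - [5.5,-5,0,0,0]
    - [6.6,-6,0,0,0]
    - [7.7,-7,0,0,0]
    - [8.8,-8,0,0,0]
    - [9.6,-8.6,0,0,0]
    - [9.6,-8.6,0,0,0]

```text
time: 1.92
tool_pos: [0.5966, 0.046, 0.3226]
ee_rot: [-3.14, 0.003, 0.15]
wrist_force: [-0.6, 0.2, -1.8]
width: 0.0938
finger_force: 0.0
```

Run:
```python
from m import *
s=snap("wrist"); print(robot.get_obs()["tool_pos"],s["eye"])
np.save("w1.npy",dict(s,obs=0),allow_pickle=True)
cv2.imwrite("pics/w1.png",cv2.resize(s["im"],(800,600)))
```

```text
[0.59532084 0.04406227 0.32325564] [0.66762149 0.05644953 0.50124929]
```

View pics/w1.png

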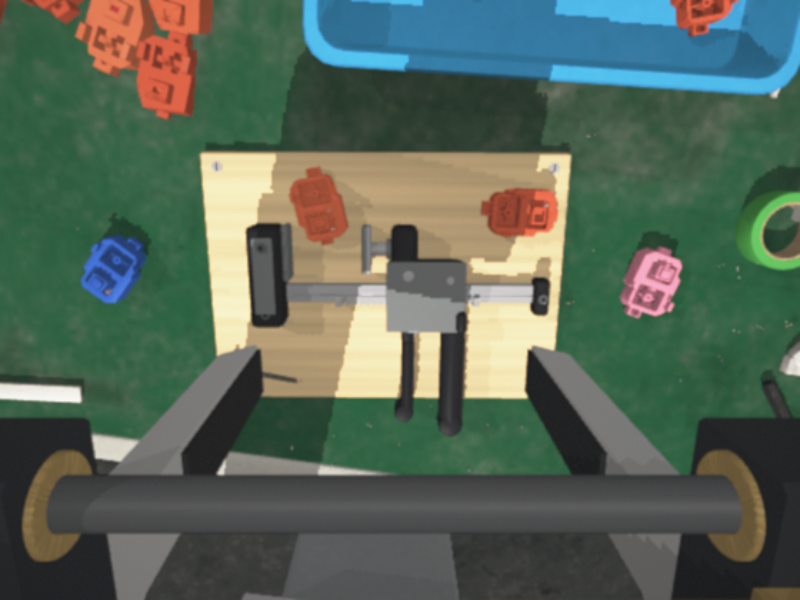

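The wrist view shows the fixed-jaw face at column ~292, the pad face at ~363 (row 248) and the bar centre at row ~293. The trigger is at (407,370), the handle at (452,370) and the body at (318,207), tilted. The hex key is at (280,377), half behind a finger.

Run:
```python
from m import *
s=np.load("w1.npy",allow_pickle=True).item()
yaw=np.radians(8.35); Rc=np.array([[np.cos(yaw),-np.sin(yaw)],[np.sin(yaw),np.cos(yaw)]])
f=lambda px,z:(onz(s,np.array(px)*.7,z)[:,:2]@Rc*1000).round(1)
print("board",cv2.minAreaRect((onz(s,np.array([(201,153),(572,153),(553,398),(218,398)])*.7,.01)[:,:2]*1000).astype(np.float32)))
print("bar",f([(330,284),(330,303),(500,284),(500,303)],.020).tolist())
print("face top",f([(292,228),(292,278)],.036).tolist(),"block back",f([(248,232),(252,322)],.048).tolist())
print("pad",f([(363,225),(363,272)],.0345).tolist())
print("trig",f([(401,360),(415,360),(400,390),(413,390)],.041).tolist(),"handle",f([(440,380),(464,380)],.041).tolist(),"ends",f([(403,420),(449,434)],.03).tolist())
a=snap("scene");b=snap("side")
def cen(s,c,r): 
    k=min(oranges(s,c,r),key=lambda k:np.linalg.norm(k.mean(0)-c)); m=cv2.moments(k); return np.array([m["m10"],m["m01"]])/m["m00"],k
cs=[(s,(222,145)),(a,(229,254)),(b,(283,168))]
pts=[cen(x,c,30) for x,c in cs]
print("body tri wa,wb",tri(s,pts[0][0],a,pts[1][0]),tri(s,pts[0][0],b,pts[2][0]))
h=cv2.convexHull(pts[0][1])[:,0]
r=cv2.minAreaRect((onz(s,h,.024)[:,:2]@Rc*1000).astype(np.float32)); print("body clamp-axes",r,cv2.boxPoints(r).round(1).tolist())
m,k=cen(s,(364,148),30); print("spare",cv2.minAreaRect((onz(s,k,.02)[:,:2]@Rc*1000).astype(np.float32)))
cv2.imwrite("pics/crop.png",cv2.resize(s["im"][95:310,130:410],None,fx=2.8,fy=2.8,interpolation=cv2.INTER_CUBIC))
```

```text
board ((555.3801879882812, 48.99601745605469), (235.09112548828125, 332.82110595703125), 8.739981651306152)
bar [[557.3, 18.0], [539.1, 18.4], [558.2, -138.3], [540.1, -139.3]]
face top [[610.5, 47.7], [566.2, 49.6]] block back [[608.4, 82.8], [528.9, 84.3]]
pad [[613.3, -13.7], [571.7, -13.4]]
trig [[491.3, -47.7], [491.4, -60.5], [461.7, -47.1], [461.8, -59.1]] handle [[471.9, -83.9], [472.1, -106.0]] ends [[425.5, -50.4], [410.9, -95.2]]
body tri wa,wb (array([0.61789286, 0.11703595, 0.02442448]), np.float64(0.00027808657624196244)) (array([0.61752769, 0.117274  , 0.0217352 ]), np.float64(3.702141029517455e-05))
body clamp-axes ((628.2613525390625, 26.229610443115234), (65.0245132446289, 41.844093322753906), 17.53972053527832) [[591.0, 36.400001525878906], [603.5999755859375, -3.5], [665.5999755859375, 16.100000381469727], [653.0, 56.0]]
spare ((623.9432373046875, -151.22348022460938), (41.09781265258789, 65.8785400390625), 3.5354204177856445)
```

View pics/crop.png

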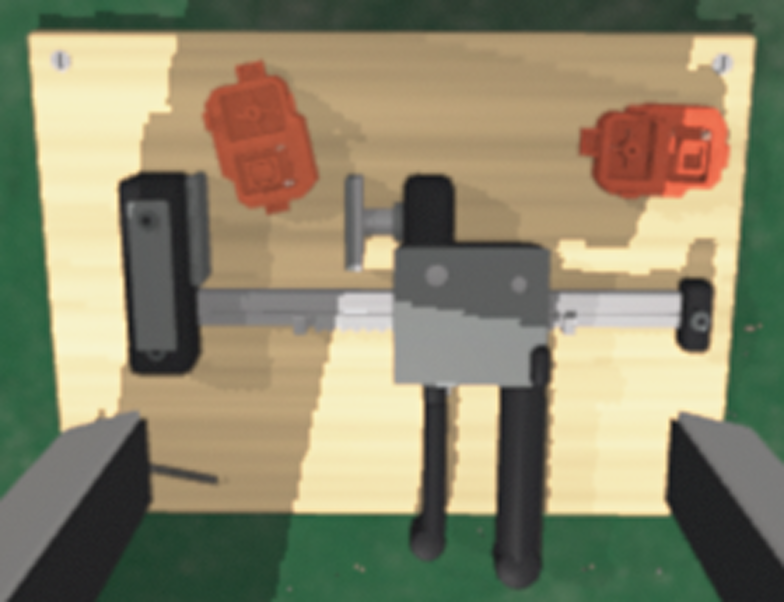

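The crop confirms it. The bar, jaws and pad are where the fit puts them, and the body's nose points at the bar, tilted about 17.5° from clamp x. Its flat sides are about ±18 mm long. Body centre triangulates to z ≈ 0.022–0.024, a mid/top mix, which fits a 27 mm part on the board. My plan is to grip the outer half, square it, slide it in, then push it home with shut fingers.

```bash
cat >> h.py <<'E'
YAW=np.radians(8.4); O=np.array([.5483,-.027])
_c,_s=np.cos(np.radians(8.35)),np.sin(np.radians(8.35)); RC=np.array([[_c,-_s],[_s,_c]])
c2w=lambda x,y:RC@(O+np.array([x,y]))
w2c=lambda p:RC.T@np.array(p)[:2]-O
def gc(x,y,z,a=0):
    go([*c2w(x,y),z],YAW+np.radians(a))
E
python3 - <<'E'
from h import *
gc(.0924,.0569,.075,17.5); print(w2c(robot.get_obs()["tool_pos"]))
E
```

```text
go [ 1.88 -2.99  9.99] -2.931135556056987 t 2.0667
[ 0.04576866 -0.01768647]
```

Call:
servo_tool:
  moves:
    - [0.4,-0.6,1.2,-0.9,0.36]
    - [0.8,-1.2,2.5,-1.8,0.36]
    - [1.2,-1.8,4,-2.6,0.36]
    - [1.6,-2.4,5.5,-2.9,0.36]
    - [1.9,-3,7,-2.9,0.36]
    - [1.9,-3,8.5,-2.9,0.36]
    - [1.9,-3,10,-2.9,0.36]
    - [1.9,-3,10,-2.9,0.36]
    - [1.9,-3,10,-2.9,0.36]

```text
time: 2.82
tool_pos: [0.6286, 0.122, 0.0736]
ee_rot: [-3.14, 0.005, 0.447]
wrist_force: [0.2, 0.5, 0.6]
width: 0.0602
finger_force: 0.0
```

Run:
```python
from m import *
s=snap("wrist"); cv2.imwrite("pics/w2.png",s["im"])
gc(.0924,.0569,.0165,17.5); o=robot.get_obs();print(w2c(o["tool_pos"]),o["tool_pos"],o["width"],o["ee_rot"])
k=max(oranges(s,(270,200),250),key=len)
r=cv2.minAreaRect((onz(s,cv2.convexHull(k)[:,0],.030)[:,:2]@RC*1000-O*1000).astype(np.float32));print(r)
```

```text
go [-0.05 -0.03  2.42] -0.04467523355093896 t 2.8667
[0.09380068 0.05651892] [0.63100732 0.12245165 0.07704869] 0.06025921166413765 [ 3.14088100e+00 -1.12274979e-03  4.47361897e-01]
((172.6465301513672, 169.14418029785156), (36.22859191894531, 54.46990203857422), 17.284984588623047)
```

View pics/w2.png

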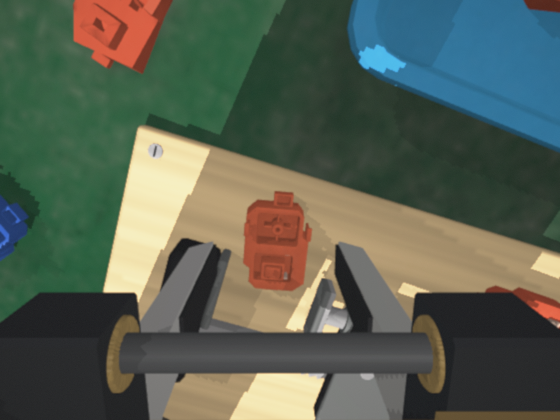

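The body stands upright at (277,245), centred between the fingers and aligned with them. Descend and grip.

Call:
servo_tool:
  moves:
    - [0,0,1.2,0,0.36]
    - [0,0,2.4,0,0.36]
    - [0,0,2.4,0,0.36]
    - [0,0,2.4,0,0.45]
    - [0,0,2.4,0,0.55]
    - [0,0,2.4,0,0.58]
    - [0,0,2.4,0,0.58]
    - [0,0,2.4,0,0.58]

```text
time: 3.53
tool_pos: [0.6332, 0.1238, 0.0194]
ee_rot: [3.139, -0.006, 0.449]
wrist_force: [1.0, -1.0, 6.2]
width: 0.0403
finger_force: 29.9
```

Run:
```python
from h import *
o=robot.get_obs();print(w2c(o["tool_pos"]),o["tool_pos"][2],o["width"],o["finger_force"])
gc(.0924,.046,.018,17.5);gc(.078,.046,.018,0)
```

```text
[0.09615822 0.05748902] 0.019355651635501882 0.040346050922008575 29.894198481633794
go [-0.28  0.39  0.05] -0.03052008198164839 t 3.5333
go [-0.83  0.22  0.05] 2.886146584685015 t 3.5333
```

Gripped at 40 mm, as expected for the 41 mm width. Shift to −y, square it, and slide it in.

Call:
servo_tool:
  moves:
    - [-0.15,0.2,0,0,0.58]
    - [-0.28,0.42,0,0,0.58]
    - [-0.4,0.38,0,0.8,0.58]
    - [-0.52,0.34,0,1.6,0.58]
    - [-0.65,0.28,0,2.4,0.58]
    - [-0.75,0.24,0,2.9,0.58]
    - [-0.8,0.22,0,2.9,0.58]
    - [-0.8,0.22,0,2.9,0.58]
    - [-0.8,0.22,0,2.9,0.58]

```text
time: 4.28
tool_pos: [0.6183, 0.1102, 0.0194]
ee_rot: [3.141, -0.009, 0.146]
wrist_force: [1.8, 0.2, 7.3]
width: 0.0402
finger_force: 30.0
```

Run:
```python
from m import *
o=robot.get_obs();print(w2c(o["tool_pos"]),o["tool_pos"],o["ee_rot"],o["width"],o["finger_force"],o["wrist_force"])
s=snap("wrist"); cv2.imwrite("pics/w3.png",s["im"])
```

```text
[0.07948633 0.04624572] [0.61833659 0.11020863 0.01939545] [ 3.14078561 -0.00852181  0.14562618] 0.040226636890970745 29.96788177115377 [1.79583673 0.22062941 7.25961307]
```

View pics/w3.png

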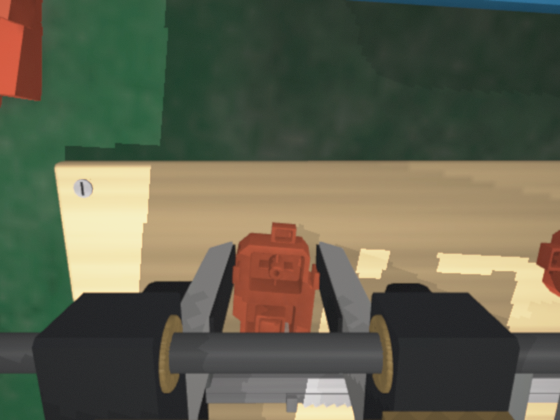

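The body is square (outer nose at (284,232)). Release, step behind it with shut fingers.

Call:
servo_tool:
  moves:
    - [0,0,0,0,0.36]
    - [0,0,0,0,0.36]
    - [0,0,-1.2,0,0.36]
    - [0,0,-2,0,0.5]
    - [0.8,0,-2,0,1]
    - [1.6,0,-2,0,1]
    - [1.6,0,-2,0,1]
    - [1.6,0,-1,0,1]
    - [1.6,0,-0.1,0,1]
    - [1.6,0,-0.1,0,1]

```text
time: 5.17
tool_pos: [0.6495, 0.1154, 0.0112]
ee_rot: [-3.141, 0.013, 0.146]
wrist_force: [-0.4, -0.4, -2.1]
width: 0.0171
finger_force: 0.0
```

Run:
```python
from m import *
o=robot.get_obs();print(w2c(o["tool_pos"]),o["tool_pos"],o["ee_rot"],o["width"],o["finger_force"],o["wrist_force"])
gc(.0866,.046,.02,0)
```

```text
[0.11102519 0.04684474] [0.64945412 0.11538136 0.01120403] [-3.14099314  0.01282794  0.14553227] 0.01713758629787848 0.0 [-0.41380625 -0.35808524 -2.10129489]
go [-0.98  0.03 -0.34] -0.010269145607051397 t 5.1667
```

Call:
servo_tool:
  moves:
    - [0,0,-0.1,0,1]
    - [0,0,-0.1,0,1]
    - [-0.2,0,-0.1,0,1]
    - [-0.4,0,-0.1,0,1]
    - [-0.6,0,-0.1,0,1]
    - [-0.8,0,-0.1,0,1]
    - [-0.95,0,-0.1,0,1]
    - [-1.1,0,-0.1,0,1]
    - [-1.15,0,-0.1,0,1]
    - [-1.15,0,-0.1,0,1]

```text
time: 6.0
tool_pos: [0.6265, 0.1117, 0.0211]
ee_rot: [3.142, -0.002, 0.145]
wrist_force: [1.5, -0.6, 2.0]
width: 0.0001
finger_force: 1.0
```

Run:
```python
from m import *
o=robot.get_obs();print(w2c(o["tool_pos"]),o["tool_pos"],o["width"],o["finger_force"],o["wrist_force"])
s=snap("wrist"); cv2.imwrite("pics/w4.png",s["im"])
gc(.0866,.046,.02,0)
a=snap("scene"); k=min(oranges(a,(229,260),40),key=lambda k:np.linalg.norm(k.mean(0)-(229,260))); m=k.mean(0)
print(m, w2c(onz(a,m,.024)[0]), w2c(onz(a,[k[k[:,1].argmax()],k[k[:,0].argmin()]],.024)[0]))
```

```text
[0.08773315 0.04655664] [0.62645084 0.11171385 0.02113114] 0.00012413848823666744 0.9728965352448427 [ 1.45497877 -0.64622144  2.03887479]
go [-0.05  0.02  0.04] -0.01331506557538601 t 6.05
[242.04918033 256.45901639] [0.0465576 0.0463349] [0.01430547 0.06872076]
```

View pics/w4.png

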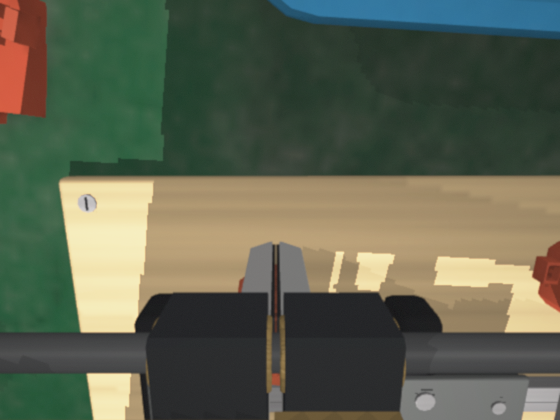

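The shut fingers at (276,270) cover the body's outer end, and the scene view puts the body at about x 0.046. Push on gently until a force shows.

Call:
servo_tool:
  moves:
    - [-0.05,0,0,0,1]
    - [-0.1,0,0,0,1]
    - [-0.15,0,0,0,1]
    - [-0.15,0,0,0,1]
    - [-0.15,0,0,0,1]

```text
time: 6.52
tool_pos: [0.6227, 0.1111, 0.0205]
ee_rot: [3.141, -0.001, 0.145]
wrist_force: [2.4, 0.2, 3.3]
width: 0.0004
finger_force: 1.5
```

Call:
servo_tool:
  moves:
    - [-0.06,0,0,0,1]
    - [-0.12,0,0,0,1]
    - [-0.12,0,0,0,1]
    - [-0.12,0,0,0,1]

```text
time: 6.85
tool_pos: [0.6218, 0.1106, 0.0209]
ee_rot: [3.141, -0.006, 0.145]
wrist_force: [6.9, 0.3, 0.2]
width: 0.0005
finger_force: 3.1
```

Contact with the bar: force rose to 7 N and motion stopped. Retreat and go above the squeeze point.

Call:
servo_tool:
  moves:
    - [0.8,0,0,0,1]
    - [0.8,0,-1.5,0,0.6]
    - [0.8,0,-3,0,0]
    - [-0.6,0.8,-4,0,0]
    - [-2,1.6,-4,0,0]
    - [-3.4,2.4,-4,0,0]
    - [-4.8,3.2,-4,0,0]
    - [-5.8,3.8,-4,0,0]
    - [-5.8,3.8,-4,0,0]
    - [-5.8,3.8,-4,0,0]

```text
time: 7.68
tool_pos: [0.4876, -0.0047, 0.1193]
ee_rot: [-3.14, 0.003, 0.143]
wrist_force: [0.7, -0.6, 0.4]
width: 0.0569
finger_force: 0.0
```

Run:
```python
from m import *
o=robot.get_obs();print(w2c(o["tool_pos"]),o["tool_pos"],o["ee_rot"],o["width"])
s=snap("wrist"); np.save("w5.npy",s,allow_pickle=True); cv2.imwrite("pics/w5.png",cv2.resize(s["im"],(800,600)))
gc(-.075,-.0497,.0165,0)
```

```text
[-0.06652857 -0.04842264] [ 0.48761723 -0.00466043  0.11929288] [-3.14040855e+00  2.97148494e-03  1.43184133e-01] 0.05689903125748167
go [-0.38  0.07  4.12] -0.020870038703524826 t 7.7333
```

View pics/w5.png

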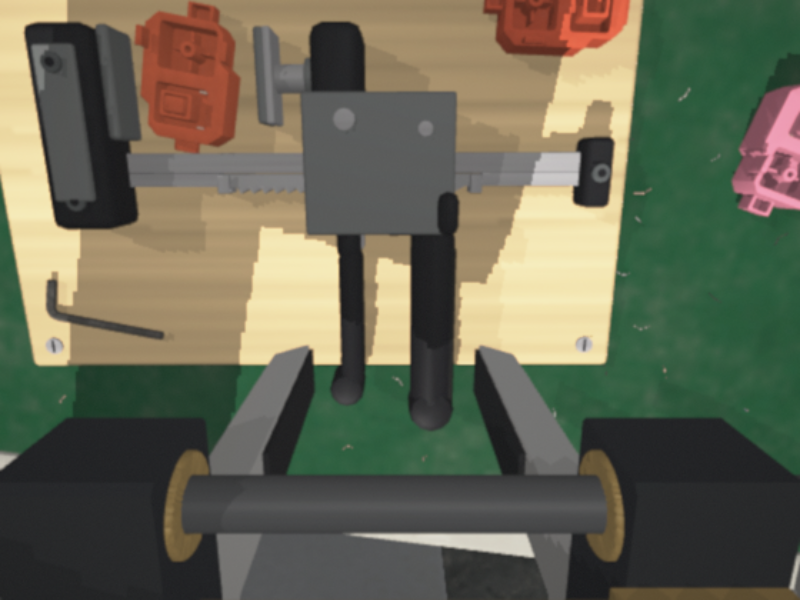

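The body's inner nose touches the bar at (190,150). The trigger spans columns ~341–364 and the handle ~414–455 at row 330, with end balls at (347,388) and (430,410). Triangulate these against the first wrist view.

Run:
```python
from m import *
a=np.load("w1.npy",allow_pickle=True).item(); b=np.load("w5.npy",allow_pickle=True).item()
for n,p,q in(("trigball",(404,411),(347,388)),("handball",(450,426),(430,410)),("headscrewL",(408,276),(343,119)),("headscrewR",(452,281),(426,128))):
    P,e=tri(a,np.array(p)*.7,b,np.array(q)*.7); print(n,w2c(P).round(4),P[2].round(4),e.round(4))
for row in(300,340): print([w2c(onz(b,np.array([c,row])*.7,.041)[0]).round(4).tolist() for c in((341,363) if row==300 else (341,364))+((412,455) if row==300 else (412,453))])
gc(-.075,-.0497,.0165,0)
```

```text
trigball [-0.1107 -0.0239] 0.0365 0.0011
handball [-0.1133 -0.0657] 0.0587 0.0008
headscrewL [ 0.0226 -0.026 ] 0.0466 0.0001
headscrewR [ 0.0187 -0.0634] 0.0484 0.0012
[[-0.0622, -0.0223], [-0.0622, -0.0331], [-0.0622, -0.0574], [-0.0622, -0.0787]]
[[-0.083, -0.0217], [-0.0831, -0.0333], [-0.0831, -0.0575], [-0.0831, -0.0782]]
go [-0.38  0.07  4.12] -0.020870038703524826 t 7.7333
```

Call:
servo_tool:
  moves:
    - [-0.35,0.1,0,0,0.15]
    - [-0.35,0.1,1.2,0,0.15]
    - [-0.35,0.1,2.6,0,0.15]
    - [-0.35,0.1,3.8,0,0.15]
    - [-0.35,0.1,4.1,0,0.15]
    - [-0.35,0.1,4.1,0,0.38]
    - [-0.35,0.1,4.1,0,0.38]
    - [-0.35,0.1,4.1,0,0.38]
    - [-0.35,0.1,4.1,0,0.42]
    - [-0.35,0.1,4.1,0,0.42]

```text
time: 8.57
tool_pos: [0.4833, -0.0075, 0.02]
ee_rot: [-3.141, -0.004, 0.146]
wrist_force: [1.1, 1.1, 2.2]
width: 0.0547
finger_force: 4.6
```

Run:
```python
from h import *
o=robot.get_obs();print(w2c(o["tool_pos"]).round(4),o["tool_pos"][2],o["width"],o["finger_force"],RC.T@o["wrist_force"][:2])
```

```text
[-0.0712 -0.0506] 0.020026019577840115 0.05470050041166854 4.635224975645542 [1.23946641 0.94903327]
```

Call:
servo_tool:
  moves:
    - [0,0.04,0,0,0.45]
    - [0,0.08,0,0,0.48]
    - [0,0.11,0,0,0.51]
    - [0,0.14,0,0,0.54]
    - [0,0.17,0,0,0.57]
    - [0,0.2,0,0,0.59]
    - [0,0.2,0,0,0.605]
    - [0,0.2,0,0,0.605]

```text
time: 9.23
tool_pos: [0.4844, -0.0095, 0.0198]
ee_rot: [-3.135, -0.006, 0.145]
wrist_force: [2.2, 10.9, 4.3]
width: 0.0372
finger_force: 7.6
```

Run:
```python
from h import *
o=robot.get_obs();print(w2c(o["tool_pos"]).round(4),o["tool_pos"][2],o["width"],o["finger_force"],RC.T@o["wrist_force"][:2])
```

```text
[-0.0704 -0.0527] 0.019773579862549715 0.03720602281695444 7.644969346001744 [ 3.77518731 10.4889787 ]
```

Call:
servo_tool:
  moves:
    - [0,-0.1,0,0,0.55]
    - [0,-0.2,0,0,0.48]
    - [0,-0.35,0,0,0.4]
    - [0,-0.44,0,0,0.32]
    - [0,-0.44,0,0,0.3]
    - [0,-0.44,0,0,0.3]
    - [0,-0.44,0,0,0.36]
    - [0,-0.44,0,0,0.42]
    - [0,-0.44,0,0,0.42]

```text
time: 9.98
tool_pos: [0.48, -0.002, 0.0174]
ee_rot: [-3.141, 0.001, 0.145]
wrist_force: [-1.1, 1.5, -0.3]
width: 0.0547
finger_force: 4.7
```

Run:
```python
from h import *
o=robot.get_obs();print(w2c(o["tool_pos"]).round(4),o["tool_pos"][2],o["width"],o["finger_force"],RC.T@o["wrist_force"][:2])
```

```text
[-0.0737 -0.0447] 0.017409538402285738 0.054730035205052624 4.684169813990593 [-0.86025511  1.62475787]
```

Call:
servo_tool:
  moves:
    - [0,0.03,0,0,0.46]
    - [0,0.06,0,0,0.5]
    - [0,0.08,0,0,0.54]
    - [0,0.1,0,0,0.58]
    - [0,0.12,0,0,0.605]
    - [0,0.12,0,0,0.605]
    - [0,0.12,0,0,0.605]

```text
time: 10.57
tool_pos: [0.4812, -0.0038, 0.0174]
ee_rot: [-3.139, -0.001, 0.145]
wrist_force: [0.6, 6.6, -2.9]
width: 0.0373
finger_force: 7.7
```

Run:
```python
from h import *
o=robot.get_obs();print(w2c(o["tool_pos"]).round(4),o["tool_pos"][2],o["width"],o["finger_force"],RC.T@o["wrist_force"][:2])
```

```text
[-0.0728 -0.0467] 0.017428418553465455 0.03727885205445739 7.674040775746107 [1.55651479 6.45722541]
```

Call:
servo_tool:
  moves:
    - [0,-0.12,0,0,0.52]
    - [0,-0.24,0,0,0.42]
    - [0,-0.36,0,0,0.32]
    - [0,-0.36,0,0,0.3]
    - [0,-0.36,0,0,0.3]
    - [0,-0.36,0,0,0.36]
    - [0,-0.36,0,0,0.42]
    - [0,-0.36,0,0,0.42]

```text
time: 11.23
tool_pos: [0.4803, 0.0041, 0.0184]
ee_rot: [-3.141, -0.001, 0.145]
wrist_force: [0.7, 1.9, 0.9]
width: 0.0547
finger_force: 4.7
```

Run:
```python
from h import *
o=robot.get_obs();print(w2c(o["tool_pos"]).round(4),o["tool_pos"][2],o["width"],o["finger_force"],RC.T@o["wrist_force"][:2])
```

```text
[-0.0725 -0.0387] 0.018403176876417657 0.054687193342564694 4.717158749699593 [0.99907577 1.77565205]
```

Call:
servo_tool:
  moves:
    - [0,0.03,0,0,0.46]
    - [0,0.05,0,0,0.5]
    - [0,0.06,0,0,0.54]
    - [0,0.08,0,0,0.58]
    - [0,0.09,0,0,0.605]
    - [0,0.09,0,0,0.605]
    - [0,0.09,0,0,0.605]

```text
time: 11.82
tool_pos: [0.4809, 0.0023, 0.0183]
ee_rot: [-3.141, -0.002, 0.145]
wrist_force: [1.0, 4.9, 1.9]
width: 0.0374
finger_force: 7.7
```

Call:
servo_tool:
  moves:
    - [0,-0.1,0,0,0.52]
    - [0,-0.21,0,0,0.42]
    - [0,-0.33,0,0,0.32]
    - [0,-0.33,0,0,0.3]
    - [0,-0.33,0,0,0.3]
    - [0,-0.33,0,0,0.36]
    - [0,-0.33,0,0,0.42]
    - [0,-0.33,0,0,0.42]

```text
time: 12.48
tool_pos: [0.478, 0.0098, 0.0172]
ee_rot: [-3.141, 0.002, 0.145]
wrist_force: [0.2, 1.1, -0.0]
width: 0.0551
finger_force: 4.7
```

Run:
```python
from m import *
o=robot.get_obs();print(w2c(o["tool_pos"]).round(4),o["tool_pos"][2],o["width"],o["finger_force"],RC.T@o["wrist_force"][:2])
s=snap("wrist"); cv2.imwrite("pics/w6.png",cv2.resize(s["im"],(800,600)))
```

```text
[-0.0739 -0.0327] 0.017188155291770427 0.05513953099082882 4.740739166736603 [0.36070463 1.02701254]
```

View pics/w6.png

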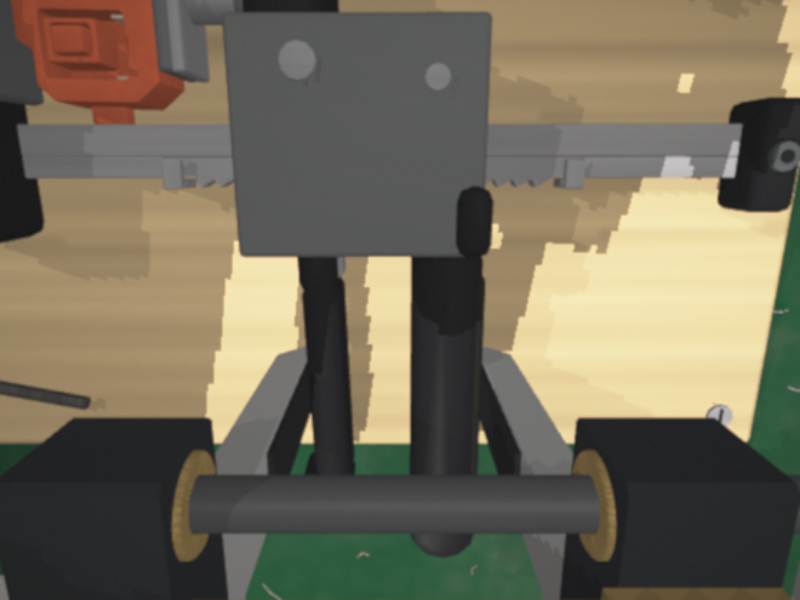

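The pad lies along the body's side at (185,50), the body is square, and its nose is on the bar at (113,115). From here the strokes meet resistance, so close in steps and watch the force.

Call:
servo_tool:
  moves:
    - [0,0.02,0,0,0.45]
    - [0,0.05,0,0,0.48]
    - [0,0.06,0,0,0.5]
    - [0,0.07,0,0,0.5]

```text
time: 12.87
tool_pos: [0.4782, 0.0088, 0.0173]
ee_rot: [-3.14, 0.002, 0.145]
wrist_force: [-2.4, 4.6, -1.8]
width: 0.0475
finger_force: 4.9
```

Call:
servo_tool:
  moves:
    - [0,0.02,0,0,0.52]
    - [0,0.03,0,0,0.54]
    - [0,0.03,0,0,0.54]

```text
time: 13.12
tool_pos: [0.4785, 0.0083, 0.0172]
ee_rot: [-3.139, 0.001, 0.145]
wrist_force: [-1.7, 5.7, -3.2]
width: 0.0434
finger_force: 6.4
```

Call:
servo_tool:
  moves:
    - [0,0.01,0,0,0.56]
    - [0,0.02,0,0,0.575]
    - [0,0.02,0,0,0.575]

```text
time: 13.37
tool_pos: [0.4788, 0.0079, 0.0172]
ee_rot: [-3.139, 0.001, 0.145]
wrist_force: [-2.5, 5.8, -3.2]
width: 0.0404
finger_force: 9.0
```

Call:
servo_tool:
  moves:
    - [0,0.01,0,0,0.59]
    - [0,0.01,0,0,0.605]
    - [0,0.01,0,0,0.605]

```text
time: 13.62
tool_pos: [0.4792, 0.0076, 0.0173]
ee_rot: [-3.139, 0.0, 0.145]
wrist_force: [-1.1, 5.2, -4.7]
width: 0.0376
finger_force: 11.3
```

Call:
servo_tool:
  moves:
    - [0,-0.1,0,0,0.52]
    - [0,-0.22,0,0,0.42]
    - [0,-0.36,0,0,0.32]
    - [0,-0.36,0,0,0.3]
    - [0,-0.36,0,0,0.3]
    - [0,-0.36,0,0,0.3]
    - [0,-0.36,0,0,0.36]
    - [0,-0.36,0,0,0.42]
    - [0,-0.36,0,0,0.42]

```text
time: 14.37
tool_pos: [0.4787, 0.0158, 0.0185]
ee_rot: [-3.141, -0.002, 0.145]
wrist_force: [-0.7, 0.9, 3.2]
width: 0.0549
finger_force: 6.0
```

Run:
```python
from m import *
o=robot.get_obs();print(w2c(o["tool_pos"]).round(4),o["tool_pos"][2],o["width"],o["finger_force"],RC.T@o["wrist_force"][:2])
```

```text
[-0.0723 -0.0269] 0.018510651138132366 0.05493627731904479 6.046170741319656 [-0.53695252  1.02435868]
```

Call:
servo_tool:
  moves:
    - [0,0.02,0,0,0.44]
    - [0,0.03,0,0,0.455]
    - [0,0.04,0,0,0.455]

```text
time: 14.62
tool_pos: [0.4788, 0.015, 0.0185]
ee_rot: [-3.141, -0.002, 0.145]
wrist_force: [0.3, 5.0, 4.6]
width: 0.0515
finger_force: 8.8
```

Call:
servo_tool:
  moves:
    - [0,0.02,0,0,0.465]
    - [0,0.03,0,0,0.475]
    - [0,0.03,0,0,0.475]

```text
time: 14.87
tool_pos: [0.4789, 0.0146, 0.0185]
ee_rot: [-3.14, -0.002, 0.145]
wrist_force: [-0.5, 5.8, 4.5]
width: 0.0501
finger_force: 9.9
```

Call:
servo_tool:
  moves:
    - [0,0.01,0,0,0.49]
    - [0,0.02,0,0,0.505]
    - [0,0.02,0,0,0.505]

```text
time: 15.12
tool_pos: [0.479, 0.0142, 0.0185]
ee_rot: [-3.14, -0.002, 0.145]
wrist_force: [0.4, 5.7, 4.4]
width: 0.047
finger_force: 12.0
```

Call:
servo_tool:
  moves:
    - [0,0.01,0,0,0.52]
    - [0,0.02,0,0,0.535]
    - [0,0.02,0,0,0.535]

```text
time: 15.37
tool_pos: [0.4791, 0.0137, 0.0185]
ee_rot: [-3.14, -0.002, 0.145]
wrist_force: [0.6, 5.7, 5.7]
width: 0.0441
finger_force: 14.0
```

Call:
servo_tool:
  moves:
    - [0,0,0,0,0.55]
    - [0,0,0,0,0.56]
    - [0,0,0,0,0.56]

```text
time: 15.62
tool_pos: [0.4792, 0.0134, 0.0185]
ee_rot: [-3.141, -0.002, 0.144]
wrist_force: [0.4, 5.1, 4.7]
width: 0.0415
finger_force: 16.2
```

Call:
servo_tool:
  moves:
    - [0,-0.06,0,0,0.5]
    - [0,-0.12,0,0,0.42]
    - [0,-0.23,0,0,0.32]
    - [0,-0.23,0,0,0.3]
    - [0,-0.23,0,0,0.3]
    - [0,-0.23,0,0,0.3]
    - [0,-0.23,0,0,0.36]
    - [0,-0.23,0,0,0.41]
    - [0,-0.23,0,0,0.42]

```text
time: 16.37
tool_pos: [0.4769, 0.0185, 0.0173]
ee_rot: [-3.141, 0.002, 0.146]
wrist_force: [0.3, 0.6, -1.1]
width: 0.0548
finger_force: 8.8
```

Call:
servo_tool:
  moves:
    - [0,0.02,0,0,0.44]
    - [0,0.03,0,0,0.455]
    - [0,0.04,0,0,0.455]

```text
time: 16.62
tool_pos: [0.477, 0.0176, 0.0173]
ee_rot: [-3.141, 0.002, 0.146]
wrist_force: [-1.6, 1.3, -2.5]
width: 0.052
finger_force: 13.6
```

Call:
servo_tool:
  moves:
    - [0,0.02,0,0,0.475]
    - [0,0.03,0,0,0.485]
    - [0,0.03,0,0,0.485]

```text
time: 16.87
tool_pos: [0.4771, 0.0171, 0.0173]
ee_rot: [-3.141, 0.002, 0.145]
wrist_force: [-1.7, 1.4, -3.4]
width: 0.0489
finger_force: 15.6
```

Call:
servo_tool:
  moves:
    - [0,0,0,0,0.49]
    - [0,0,0,0,0.49]

```text
time: 17.03
tool_pos: [0.4771, 0.017, 0.0173]
ee_rot: [-3.141, 0.002, 0.145]
wrist_force: [-2.7, 3.5, -4.1]
width: 0.0483
finger_force: 15.9
```

Call:
servo_tool:
  moves:
    - [0,-0.03,0,0,0.45]
    - [0,-0.06,0,0,0.4]
    - [0,-0.07,0,0,0.32]
    - [0,-0.07,0,0,0.3]
    - [0,-0.07,0,0,0.3]
    - [0,-0.07,0,0,0.36]
    - [0,-0.07,0,0,0.41]
    - [0,-0.07,0,0,0.42]

```text
time: 17.7
tool_pos: [0.479, 0.0188, 0.0191]
ee_rot: [-3.141, -0.003, 0.145]
wrist_force: [0.6, 1.6, 2.6]
width: 0.0553
finger_force: 8.6
```

Call:
servo_tool:
  moves:
    - [0,0.02,0,0,0.44]
    - [0,0.04,0,0,0.46]
    - [0,0.06,0,0,0.475]
    - [0,0.07,0,0,0.485]
    - [0,0.07,0,0,0.485]

```text
time: 18.12
tool_pos: [0.4792, 0.0174, 0.019]
ee_rot: [-3.141, -0.003, 0.146]
wrist_force: [1.1, 5.1, 5.4]
width: 0.0492
finger_force: 15.8
```

Two squeezes stalled alike (16 N at 48.5–49 mm) with no further advance. Let go, lift off, and look.

Call:
servo_tool:
  moves:
    - [0,-0.04,0,0,0.44]
    - [0,-0.07,0,0,0.36]
    - [0,-0.07,0,0,0.2]
    - [0,-0.07,0,0,0.15]
    - [0,-0.07,-1,0,0.15]
    - [0,-0.07,-2.5,0,0.15]
    - [0.8,-0.07,-4,0,0.15]
    - [1.6,-0.07,-5.5,0,0.15]
    - [2,-0.07,-6,0,0.15]
    - [2,-0.07,-6,0,0.15]

```text
time: 18.95
tool_pos: [0.5307, 0.0247, 0.172]
ee_rot: [3.138, -0.008, 0.145]
wrist_force: [0.3, 0.1, 0.7]
width: 0.0802
finger_force: 0.0
```

Run:
```python
from m import *
s=snap("wrist"); cv2.imwrite("pics/w7.png",cv2.resize(s["im"],(800,600)))
o=robot.get_obs(); print(o["time"],o["tool_pos"],o["wrist_force"])
```

```text
19.0 [0.52810228 0.02488476 0.16879204] [ 0.027359   -0.52293433 -0.12104054]
```

View pics/w7.png

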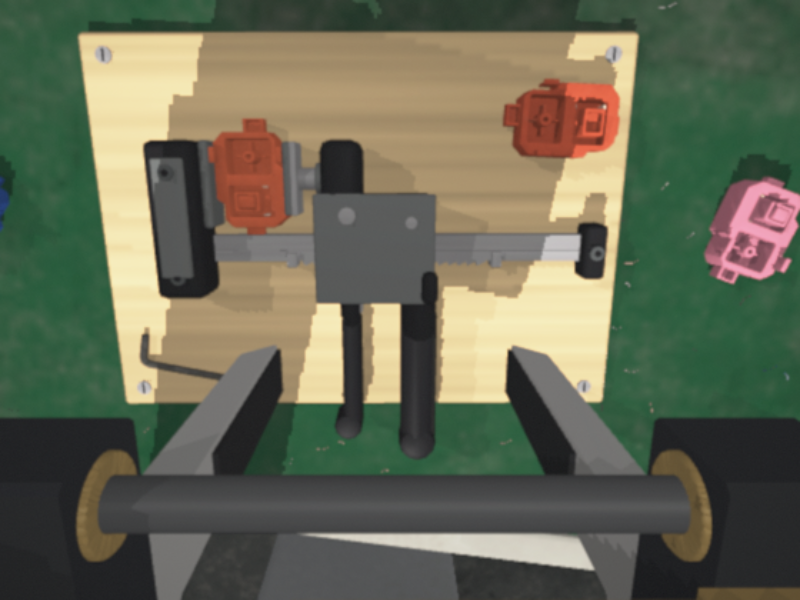

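The body at (252,178) is held square between the fixed jaw and the pad, with its nose on the bar. The trigger has sprung back, and the spare and hex key lie untouched.

```bash
python3 -c "
from bench import robot
print(robot.close_job())"
```

```text
the job is handed in; nothing more can be done
None
```

The switch body is home against the bar and clamped square, and the job is handed in; the last two squeezes stalled alike at about 16 N and 49 mm, I saw no squeeze above 16.2 N, and the trigger sprang back (no verdict was returned).

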